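Pack away the folding photo backdrop

ROBOT

A 6-joint arm with a two-finger parallel gripper is mounted at the origin on a cart in front of the work surface, level with it; the furniture and walls round the work are solid. World frame = base frame: x ahead of the robot, y to its left, z up, the work surface at z = 0. Lengths are in m, angles in rad, forces in N, time in s.
With the tool pointing down it reaches from about 0.275 to 0.825 m from the base axis. Payload 4.9 kg.
Tool frame: the origin (TCP) lies midway between the tips of the shut fingers; the grasp point (between the pads) lies 19 mm behind it (grip_point_offset is the distance from the TCP to the grasp point, in m); z points along the fingers, y is the line along which they close (so a half turn about z gives the same grasp; the last joint's range is limited). The gripper opens to 85 mm and grips with 20 to 120 N. Pads are 22 mm wide; open, the fingers measure 114 mm over their backs; the gripper's body (76 mm by 85 mm) begins 54 mm behind the grasp point. The pads swing forward as they close: fully open they stand 13 mm farther back than shut.
Start: joints at [-1.362, 0.326, -0.193, 1.052, 0, 1.437], TCP at [0.185, -0.518, 0.231] pointing down, gripper open.
Joint ranges: [-2.65, 2.65], [-0.97, 1.79], [-1.3, 1.35], [-1.93, 2.1], [-1.47, 1.37], [-3.14, 3.14]. Speed limits (rad/s): [2.57, 2.57, 3.14, 3.14, 3.14, 3.14].

INTERFACE

Orientations are given as a rotation vector (axis times angle).
In Python, from cell import * gives the robot as it stands. Calls block until the motion is done:
- movep(position, orientation): joint-space move of the TCP to a pose.
- move_l(position, velocity=0.15, rot=None, until_force=None): straight line of the TCP; rot=None keeps the orientation; velocity is the mean speed in m/s. With until_force (N) it stops when the force on the tool has changed by that much, and returns True; else False.
- set_joints(angles): joint-space move.
- let_go() and grab(newtons=None): open the fingers fully, or close them until they stop; newtons is the grip in N (None keeps the last).
- sleep(seconds).
- ik(position, orientation): joint angles nearest the present ones, or None.
- get_state(): the state.
- grab_frame(name): name is "side" or "top"; returns a dict with "img" (420x560x3 uint8, red, green, blue), "fx", "fy", "cx", "cy" (pixels), "cam_to_world" (4x4, takes a point from camera to world coordinates). Camera axes: x right, y down, z forward; pixel columns grow to the right and rows downward; lengths in m; the calibration is good to about 2 mm. A picture is of the moment at which its call begins. There is no depth.
A pose or a line that the arm cannot do raises MotionError and nothing moves.
- sign_off(): hands the job in; it is judged then, once.
Trained networks look in the newest picture that a camera, given by its name, has taken for a name from the list of things; names that differ only in an ending like _2 or _b are one class to them, and where a whole thing is asked for, a point or a joint stands for the part that bears it (a point fixed in the world has none). Each returns a list of dicts, best first, with "score" (0 to 1); they miss things now and then, are a little off and sometimes report something else, mostly with a low value. They report only what shows in the picture. A call takes as long as a camera call. They do not tell look-alikes from the thing itself.
- spot_in(camera, name): "centre" ([column, row] in pixels, amid what is visible of it).
- silhouettes(camera, name): "mask" (420x560 bool, what is visible of it) and "centre" ([column, row] in pixels, amid what is visible of it).
- tip_of(camera, name): "centre" ([column, row] in pixels: a listed point, or the origin of a listed thing).
The state is a dict: "clock": time; "q": joint angles; "joint_velocities": joint speeds; "tau": joint torques, N m; "position": TCP position; "eef_rot": TCP orientation; "contact_force": force on the tool from outside, world axes, zero at the start; "wrist_torque": the same for the moment, N m; "finger_gap": opening from 0.0 (shut) to 1.0 (fully open); "grasp_force": force on a finger pad.
Only numpy, scipy, OpenCV 4.12 (cv2) and the standard library are available. Lean on these libraries where they do the work, as an engineer would, in place of code of your own. Each camera call takes 0.05 s, during which the arm holds its last target. There are 200 camera calls.

TASK

The specimen has been photographed: stand its jar upright on the clear floor of the white card tray. Then push the open backdrop leaf of the stand forward and down past its dead centre until it snaps folded flat, and press the keeper bar straight down over the two snap hooks, across the folded leaf, until both ends click home. Do not tip the jar over, and leave the other things on the bench where they are.

Things in the scene. Friction and masses are not known exactly. Their poses are not given: they have to be found in the camera images.
- stand: Folding backdrop stand screwed to the bench: grey foot plate 180 mm long in x (-85 to +95), 150 mm wide in y, 12 mm thick, on four rubber feet. Origin 6 mm above the bench, at the plate's underside; z up (heights of the stand are given in this frame). The leaf's hinge axis runs along y at x = +70, z = 46 mm, between two cheeks 54 mm high. The open leaf leans back towards +x and folds towards -x.
- panel (a joint): Angle (rad) of the leaf's hinge: 0 = open, leaning 20 degrees back past upright; 1.92 = folded flat over the foot. Two spring struts hold it at both ends. It must be pushed (about 3 to 5 N at the free edge) to the dead centre near 0.96; past it the springs throw it the rest of the way.
- panel_edge (a point): Middle of the free edge of the white backdrop leaf, a plate 92 mm wide in the stand's y, 8 mm thick, reaching 140 mm from the hinge axis. Open: at x = +118, z = 178 mm in the stand's frame. Folded: at x = -70, the leaf's upper face at z = 50, between the hooks.
- seat (a point): Middle between the two upright snap hooks, on the foot plate: stand x = -45, y = 0, z = 12 mm; axes as the stand. The hooks stand at y = +62 and -62 mm, 30 mm wide in x, tips at z = 47 mm (under the keeper's bar when it is home); barbs face outward to 67 mm, underside at z = 30 mm; they give inward.
- keeper: Loose grey plastic keeper bar, an inverted U standing on two feet: 153 mm long in y, 30 mm wide in x, bar from 30 to 37 mm above the feet, on it a grip rib 16 mm wide in x, 80 mm long in y, up to 64 mm (pinch it across x). Origin between the feet at their underside; z up; either way round fits. It clicks on with about 12 N. Home, it rests on the folded leaf, feet at stand z = 20.
- foot_a (a point): Underside of the keeper's +y foot (keeper y = +67.5 mm): a cross bar 8 mm high, its inner face 63.5 mm from the keeper's middle, so it slides down outside the hook and passes under the barb.
- foot_b (a point): The same of the keeper's -y foot (keeper y = -67.5 mm).
- jar: Clear specimen jar with a flat lid, standing on the stand's foot in front of the leaf: 88 mm high, body 40 mm and lid 44 mm across (lid from 70 to 88 mm up). Origin under its middle, z up.
- tray: Open white card tray, 222 mm long in x, 130 mm in y, walls 36 mm high and 2 mm thick, floor 2 mm. Origin under its middle.
- packet: Clear pink packet lying in the tray, 52 mm in x, 86 mm in y, 16 mm high, roughly parallel to the tray's axes. Not needed.
- tweezers: Black tweezers lying in the tray along its +y wall, 151 mm long in x, 14 mm wide, 9 mm high, not needed.
- tube_tall: Frosted tube with lid, 53 mm across, 108 mm tall, not needed.
- tube_right: Frosted tube with lid, 53 mm across, 104 mm tall, not needed.
- vial_left: Screw-cap vial, 34 mm across, 60 mm tall, not needed.
- vial_back: Screw-cap vial, 30 mm across, 58 mm tall, not needed.
- pin_pot: Open white pot with pins, 46 mm across, 41 mm tall, not needed.
Not all that is in view belongs to the job. What is shaped like the jar but green or purple is not meant.

How it is judged:
By the outcome, as a careful person would: the job done as asked, in the order asked, and still so for the second after the job is handed in, with the robot touching nothing.
It also fails if it takes over 72 s, if anything falls off the work surface, if the arm or the gripper's body presses on something with over 40 N, if the wrist force passes 120 N, or if a joint passes its speed limit or range.

## Working session

There is one attempt and no reset: what is moved stays moved. The work goes in short steps, each a Python script; the robot and the scene stay as the last script left them, time stands still between calls to the robot, and variables do not carry over. Pictures are saved under pics/ and viewed, at most 13 in all, crops included, and the job is handed in when it is done.

```bash
ls; mkdir -p pics; cat > h.py <<'E'
from cell import *
import numpy as np, cv2
from scipy.spatial.transform import Rotation as R
def ray(f,p):
    M=np.array(f["cam_to_world"]); d=np.array([(p[0]-f["cx"])/f["fx"],(p[1]-f["cy"])/f["fy"],1.])
    return M[:3,3], M[:3,:3]@d
def at_z(f,p,z):
    o,d=ray(f,p); return o+d*(z-o[2])/d[2]
def proj(f,P):
    M=np.linalg.inv(np.array(f["cam_to_world"])); c=M[:3,:3]@np.array(P)+M[:3,3]
    return np.array([f["fx"]*c[0]/c[2]+f["cx"], f["fy"]*c[1]/c[2]+f["cy"]])
def tri(f1,p1,f2,p2):
    o1,d1=ray(f1,p1);o2,d2=ray(f2,p2)
    s=np.linalg.lstsq(np.c_[d1,-d2],o2-o1,rcond=None)[0]
    a=o1+d1*s[0];b=o2+d2*s[1]; return (a+b)/2, np.linalg.norm(a-b)
def save(f,n): cv2.imwrite("pics/"+n,f["img"][:,:,::-1])
def down(yaw): # tool z down; tool y (closing) along world angle yaw
    y=np.array([np.cos(yaw),np.sin(yaw),0]); z=np.array([0,0,-1.]); x=np.cross(y,z)
    return R.from_matrix(np.c_[x,y,z]).as_rotvec()
E
python3 - <<'E'
from h import *
s=grab_frame("side");t=grab_frame("top")
save(s,"s0.png");save(t,"t0.png")
cv2.imwrite("pics/both0.png",np.vstack([s["img"],t["img"]])[:,:,::-1])
for f in(s,t): print(f["fx"],f["cx"],f["cy"],np.round(f["cam_to_world"],3).tolist())
np.set_printoptions(precision=3,suppress=True)
for n in "stand seat panel_edge keeper foot_a foot_b jar tray packet tweezers tube_tall tube_right vial_left vial_back pin_pot".split():
    for c in("side","top"):
        print(n,c,[(np.round(r["centre"]).tolist(),round(r["score"],2)) for r in tip_of(c,n)][:5])
print(get_state())
E
```

```text
pics
417.957526017484 274.2401025138996 206.9136436051246 [[0.966, -0.133, 0.223, 0.267], [-0.26, -0.522, 0.812, -0.907], [0.008, -0.842, -0.539, 0.639], [0.0, 0.0, 0.0, 1.0]]
422.82077727360854 273.1913706975402 206.35596620934004 [[-0.127, -0.972, 0.199, 0.206], [-0.992, 0.126, -0.022, -0.135], [-0.003, -0.201, -0.98, 1.328], [0.0, 0.0, 0.0, 1.0]]
stand side [([254.0, 225.0], 0.72), ([223.0, 273.0], 0.25)]
stand top [([232.0, 219.0], 0.71)]
seat side [([240.0, 217.0], 0.65)]
seat top [([227.0, 233.0], 0.84)]
panel_edge side [([303.0, 174.0], 0.83)]
panel_edge top [([241.0, 169.0], 0.81), ([289.0, 245.0], 0.43)]
keeper side [([339.0, 296.0], 0.64)]
keeper top [([319.0, 170.0], 0.88)]
foot_a side [([359.0, 316.0], 0.76), ([193.0, 362.0], 0.71), ([316.0, 274.0], 0.63)]
foot_a top [([334.0, 164.0], 0.9), ([299.0, 182.0], 0.76)]
foot_b side [([359.0, 316.0], 0.76), ([193.0, 362.0], 0.71), ([316.0, 274.0], 0.63)]
foot_b top [([334.0, 164.0], 0.9), ([299.0, 182.0], 0.76)]
jar side [([200.0, 322.0], 0.87), ([250.0, 195.0], 0.63)]
jar top [([180.0, 219.0], 0.78), ([328.0, 259.0], 0.69), ([2
[... 470 characters left out ...]
 [([360.0, 264.0], 0.52)]
vial_left side [([286.0, 190.0], 0.7)]
vial_left top [([183.0, 186.0], 0.57)]
vial_back side [([338.0, 243.0], 0.49)]
vial_back top []
pin_pot side [([324.0, 222.0], 0.74)]
pin_pot top [([235.0, 163.0], 0.7)]
{'clock': 1.6, 'q': array([-1.362,  0.326, -0.193,  1.052, -0.   ,  1.437]), 'joint_velocities': array([-0.001,  0.001,  0.   ,  0.001,  0.   , -0.001]), 'tau': array([  0.002, -44.332,  26.275,   0.001,   0.   ,  -0.   ]), 'position': array([ 0.185, -0.518,  0.231]), 'eef_rot': array([ 3.096,  0.536, -0.   ]), 'contact_force': array([-0.713, -0.14 ,  0.133]), 'wrist_torque': array([ 0.011, -0.008, -0.034]), 'grasp_force': 0.0, 'finger_gap': 1.0017689074636418}
```

```bash
python3 - <<'E'
import cv2
for n in("s0","t0"):
    i=cv2.imread(f"pics/{n}.png"); 
    i=i[120:400,120:440] if n=="t0" else i[100:400,120:520]
    k=min(800/i.shape[1],600/i.shape[0]); cv2.imwrite(f"pics/{n}z.png",cv2.resize(i,None,fx=k,fy=k,interpolation=cv2.INTER_CUBIC)); print(k)
E
```

```text
2.0
2.142857142857143
```

View pics/s0z.png

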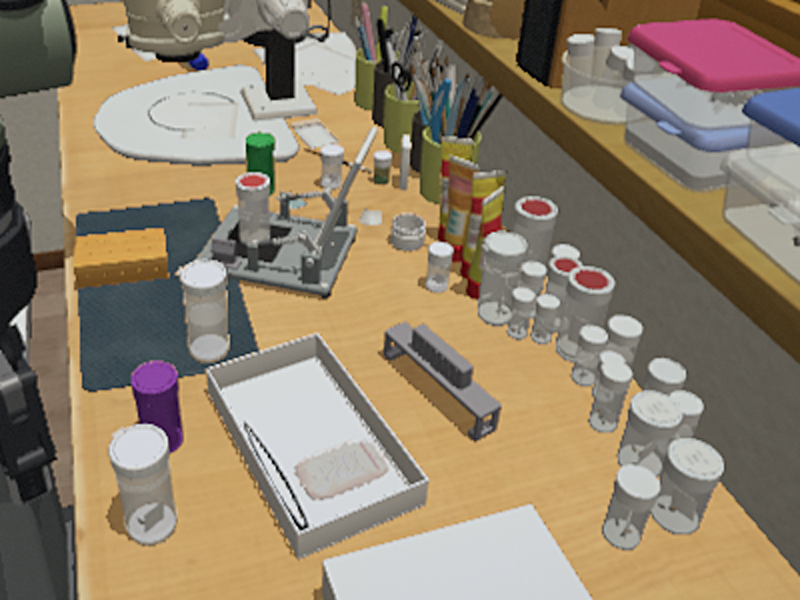

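View pics/t0z.png

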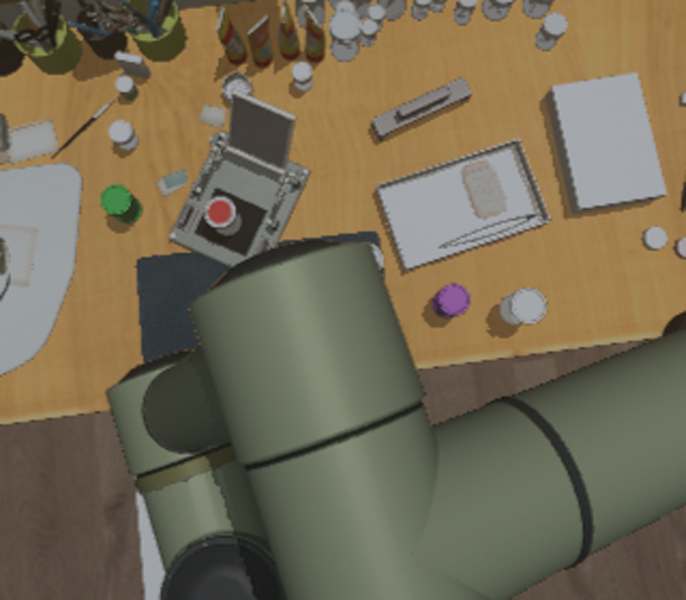

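Top view (t0z zoom /2.14 +120): the red-lidded clear jar stands on the stand at lid px ≈(223,219), leaf behind it at ≈(241,175), keeper ≈(316,171), tray ≈(336,216) with free floor at its left end. Candidates for "jar": green one (175,215), purple one (331,260), white-lidded frosted tubes (364,263; side 222,250 and 190,330), and the red-lidded clear one on the stand: side ≈(247,195). The last one matches the description. Next come the pose fits.

```bash
cat > fit.py <<'E'
from h import *
from scipy.optimize import least_squares
F={}
def pose_fit(obs,x0,z0=0.):
    """obs: list of (frame, local point, pixel) -> x,y,yaw"""
    def res(p):
        out=[]
        for f,l,px in obs: out.append(proj(f,to_w(p,l,z0))-px)
        return np.concatenate(out)
    r=least_squares(res,x0,loss="soft_l1",f_scale=1.5); return r.x,res(r.x).reshape(-1,2)
def to_w(p,l,z0=0.):
    c,s=np.cos(p[2]),np.sin(p[2]); return np.array([p[0]+c*l[0]-s*l[1],p[1]+s*l[0]+c*l[1],z0+l[2]])
def lines(img,f,p,z0,segs,col,o,k):
    for a,b in segs:
        A,B=[tuple(int(v) for v in (proj(f,to_w(p,np.array(q)/1000,z0))-o+.5)*k) for q in(a,b)]
        cv2.line(img,A,B,col,1,cv2.LINE_AA)
def rect(x0,x1,y0,y1,z): c=[(x0,y0,z),(x1,y0,z),(x1,y1,z),(x0,y1,z)]; return [(c[i],c[(i+1)%4]) for i in range(4)]
def circ(r,z,n=24):
    a=np.linspace(0,2*np.pi,n+1); return [((r*np.cos(u),r*np.sin(u),z),(r*np.cos(v),r*np.sin(v),z)) for u,v in zip(a,a[1:])]
STAND=rect(-85,95,-75,75,12)+rect(-60,-30,62,67,47)+rect(-60,-30,-67,-62,47)
LEAF=[((118,-46,178),(118,46,178)),((118,-46,178),(70,-46,46)),((118,46,178),(70,46,46))]
KEEP=rect(-15,15,-76.5,76.5,37)+rect(-8,8,-40,40,64)
TRAY=rect(-111,111,-65,65,36)
E
python3 - <<'E'
from fit import *
np.set_printoptions(precision=4,suppress=True)
s=grab_frame("side");t=grab_frame("top")
def tp(c,n): return [np.array(r["centre"]) for r in tip_of(c,n)]
obs=[]
for c,f in(("side",s),("top",t)):
    for n,l in(("stand",(0,0,0)),("seat",(-45,0,12)),("panel_edge",(118,0,178))):
        r=tp(c,n); obs.append((f,np.array(l)/1000,r[0]))
st,res=pose_fit(obs,[.5,-.05,-.5],.006); print("stand",st,np.abs(res).tolist())
# keeper feet
ka,kb=np.array([0,.0675,0]),np.array([0,-.0675,0])
ft=sorted(tp("top","foot_a")[:2],key=lambda p:p[0]); fs=[p for p in tp("side","foot_a") if p[0]>280]; fs=sorted(fs,key=lambda p:p[0])
obs=[(t,ka,ft[0]),(t,kb,ft[1]),(s,ka,fs[0]),(s,kb,fs[1])]
kp,res=pose_fit(obs,[.55,-.3,-1.]); print("keeper",kp,res.tolist())
# tray by mask top
m=silhouettes("top","tray")[0]["mask"]; cs,_=cv2.findContours(m.astype(np.uint8),0,2)
c=max(cs,key=cv2.contourArea); W=np.array([at_z(t,p[0],.018)[:2]*1000 for p in c],np.float32)
(cx,cy),(w,h),a=cv2.minAreaRect(W); b=cv2.boxPoints(((cx,cy),(w,h),a)); e=max([b[1]-b[0],b[2]-b[1]],key=np.linalg.norm)
yaw=np.arctan2(e[1],e[0])%np.pi; print("tray rect",cx,cy,w,h,yaw)
tr=np.array([cx/1000,cy/1000,yaw])
for n in("packet","tweezers"):
    m=silhouettes("top",n)[0]["mask"];ys,xs=np.nonzero(m)
    P=np.array([at_z(t,p,.012) for p in zip(xs,ys)])[:,:2]-tr[:2]; C,S=np.cos(yaw),np.sin(yaw)
    L=P@np.array([[C,-S],[S,C]]); print(n,L.min(0),L.max(0))
# jar: red label top centre at z .106
for f,box in((t,(205,205,240,232)),(s,(235,180,262,205))):
    x0,y0,x1,y1=box; i=f["img"][y0:y1,x0:x1].astype(int); mk=(i[...,0]>130)&(i[...,1]<110)&(i[...,2]<110)
    ys,xs=np.nonzero(mk); p=[xs.mean()+x0,ys.mean()+y0]; print("jar",p,mk.sum(),at_z(f,p,.106))
np.savez("poses.npz",st=st,kp=kp,tr=tr)
out=[]
k=3.
for f,o,wh in((t,np.array([185,150]),(200,110)),(s,np.array([190,150]),(200,90))):
    img=cv2.resize(f["img"][o[1]:o[1]+wh[1],o[0]:o[0]+wh[0],::-1],None,fx=k,fy=k,interpolation=cv2.INTER_CUBIC)
    lines(img,f,st,.006,STAND+LEAF,(0,255,255),o,k); lines(img,f,kp,0,KEEP,(255,255,0),o,k); lines(img,f,tr,0,TRAY,(0,255,0),o,k)
    out.append(img)
cv2.imwrite("pics/fit0.png",np.vstack(out))
E
```

```text
stand [ 0.4563 -0.0338 -0.5197] [[0.6838495414649515, 2.7179950882620574], [0.9307058260943109, 2.4422468494576606], [0.4417625194502648, 2.321233677950829], [0.8816904501151157, 1.863575611760382], [35.10341897178185, 69.06169798882428], [1.4413744924321463, 0.14023140729958072]]
keeper [ 0.5503 -0.3087 -0.0058] [[-3.4976912620155076, -1.9223308613333074], [-0.42224476786606147, 12.453882789257847], [-1.389226993584316, -0.26074886759880656], [2.026422655123099, 75.12197303067936]]
tray rect 422.1822814941406 -356.7471008300781 136.3934326171875 231.12234497070312 1.77401
packet [-0.0646 -0.0526] [-0.0143  0.0304]
tweezers [-0.0652 -0.0526] [-0.0136  0.0315]
jar [np.float64(222.16666666666666), np.float64(218.55555555555554)] 90 [ 0.4374 -0.01    0.106 ]
jar [np.float64(246.12244897959184), np.float64(190.10204081632654)] 49 [ 0.4395 -0.011   0.106 ]
```

View pics/fit0.png

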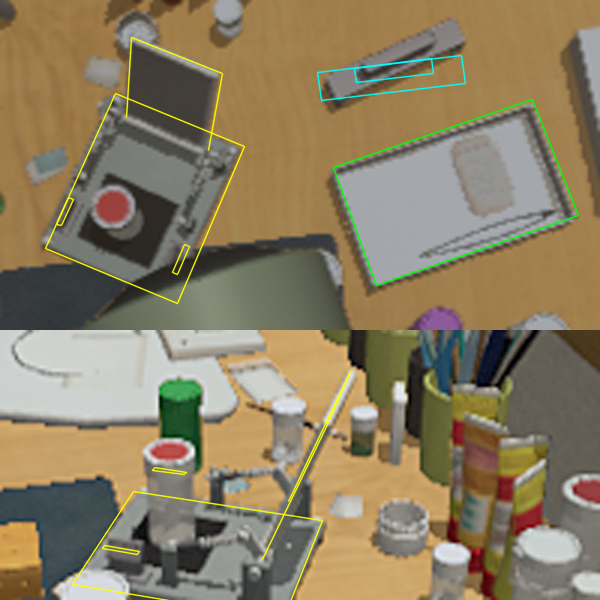

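```bash
python3 - <<'E'
from fit import *
np.set_printoptions(precision=3,suppress=True)
st=np.load("poses.npz")["st"]; tr=np.load("poses.npz")["tr"]
J=np.array([.4385,-.0105]); 
def pick(pos,yaw):
    c=[(down(y),ik(pos,down(y))) for y in(yaw,yaw+np.pi,yaw-np.pi)]
    c=[v for v in c if v[1] is not None]; q=get_state()["q"]
    return min(c,key=lambda v:abs(v[1][5]-q[5]))
r,q=pick([*J,.22],st[2]+np.pi/2); print(q)
movep([*J,.22],r)
move_l([*J,.074],.12,until_force=8) and print("contact")
grab(35); s=get_state(); print(s["finger_gap"],s["grasp_force"],s["position"])
move_l([*J,.20],.15); s=get_state(); print(s["finger_gap"],s["grasp_force"],s["contact_force"],s["clock"])
f=grab_frame("side"); save(f,"s1.png"); print([np.round(r_["centre"]) for r_ in spot_in("side","jar")])
D=to_w(tr,np.array([.062,-.012,0])); print(D)
for y in np.arange(0,6.3,.5): 
    qq=ik([*D[:2],.2],down(y)); print(round(y,1),None if qq is None else np.round(qq,2))
E
python3 -c "
import cv2;i=cv2.imread('pics/s1.png')[60:300,160:480];cv2.imwrite('pics/s1z.png',cv2.resize(i,None,fx=2,fy=2))"
```

```text
[-0.193  0.129 -0.481  0.961  0.     0.327]
0.490562371386318 35.128420339933655 [ 0.439 -0.011  0.074]
0.49413560948135493 35.457379668659996 [-0.007  0.15  -0.526] 7.1167
[array([245., 164.]), array([289., 182.]), array([252., 186.]), array([199., 299.]), array([291., 335.])]
[ 0.421 -0.294  0.   ]
0.0 [-0.75  0.28 -0.34  0.95  0.    0.82]
0.5 [-0.75  0.28 -0.34  0.95  0.    0.32]
1.0 [-0.75  0.28 -0.34  0.95  0.   -0.18]
1.5 [-0.75  0.28 -0.34  0.95  0.   -0.68]
2.0 [-0.75  0.28 -0.34  0.95  0.   -1.18]
2.5 [-0.75  0.28 -0.34  0.95 -0.   -1.68]
3.0 [-0.75  0.28 -0.34  0.95  0.   -2.18]
3.5 [-0.75  0.28 -0.34  0.95  0.   -2.68]
4.0 [-0.75  0.28 -0.34  0.95  0.    3.1 ]
4.5 [-0.75  0.28 -0.34  0.95  0.    2.6 ]
5.0 [-0.75  0.28 -0.34  0.95  0.    2.1 ]
5.5 [-0.75  0.28 -0.34  0.95  0.    1.6 ]
6.0 [-0.75  0.28 -0.34  0.95  0.    1.1 ]
```

View pics/s1z.png

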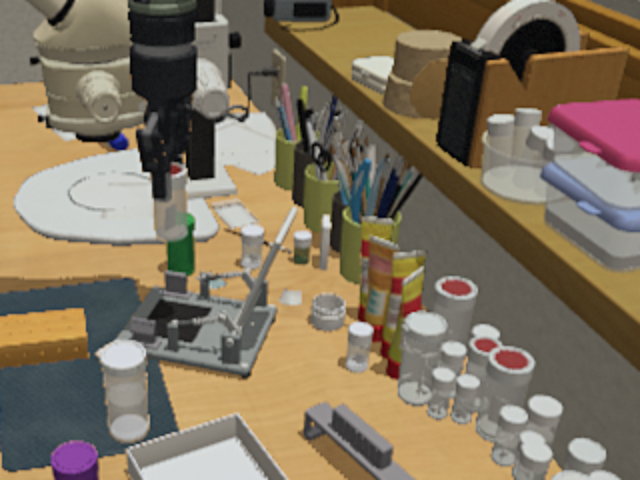

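The jar (lid at px ~(245,147)) hangs upright in the gripper above the emptied stand; I'll place it in the tray's clear end.

```bash
python3 - <<'E'
from fit import *
np.set_printoptions(precision=3,suppress=True)
tr=np.load("poses.npz")["tr"]
D=to_w(tr,np.array([.062,-.012,0]))[:2]
movep([*D,.20],down(.5))
move_l([*D,.075],.15)
print(move_l([*D,.052],.03,until_force=3),get_state()["position"],get_state()["contact_force"])
let_go(); sleep(.2)
move_l([*D,.20],.2)
# step aside so that both cameras see everything
movep([.30,-.25,.30],down(.5))
s=grab_frame("side");t=grab_frame("top");save(s,"s2.png");save(t,"t2.png")
for c in("side","top"):
    for n in("stand","seat","panel_edge","foot_a","keeper","jar"):
        print(n,c,[(np.round(r["centre"],1).tolist(),round(r["score"],2)) for r in tip_of(c,n)][:4])
print(get_state()["clock"])
a=cv2.resize(s["img"][150:400,190:440,::-1],None,fx=1.6,fy=1.6); b=cv2.resize(t["img"][150:400,160:410,::-1],None,fx=1.6,fy=1.6)
cv2.imwrite("pics/v2.png",np.hstack([a,b]))
E
```

```text
True [ 0.422 -0.294  0.059] [0.309 1.004 2.991]
stand side [([254.5, 225.3], 0.62), ([223.4, 277.3], 0.23)]
seat side [([236.8, 217.5], 0.6)]
panel_edge side [([302.3, 174.4], 0.74)]
foot_a side [([358.2, 316.0], 0.74), ([316.6, 276.2], 0.68), ([320.9, 224.0], 0.33)]
keeper side [([336.4, 296.2], 0.94)]
jar side [([249.3, 195.0], 0.89), ([266.2, 300.3], 0.74), ([199.9, 319.4], 0.68)]
stand top [([231.5, 214.7], 0.55)]
seat top [([228.3, 229.2], 0.86)]
panel_edge top [([242.1, 167.8], 0.7)]
foot_a top [([299.0, 180.8], 0.95), ([332.7, 163.1], 0.91)]
keeper top [([316.7, 172.0], 0.75)]
jar top [([178.7, 219.8], 0.6), ([182.6, 184.1], 0.49)]
12.8083
```

View pics/v2.png

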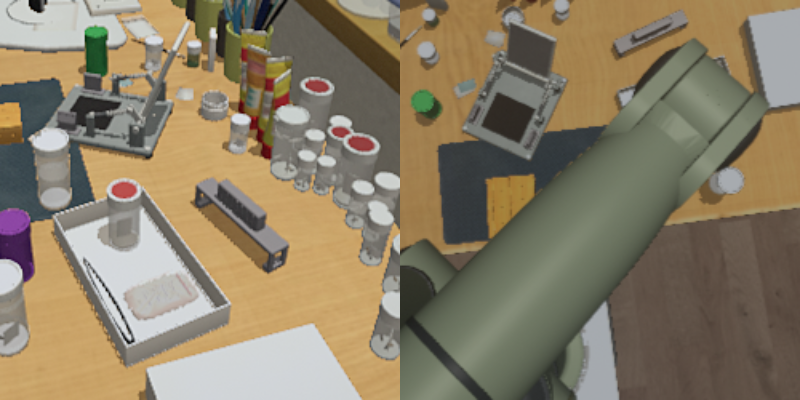

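```bash
cat >> fit.py <<'E'
from scipy.optimize import minimize
def edge_fit(frames,x0,z0,segs,bias=2.0):
    """slide wireframe onto image edges (all frames), distances in px, truncated"""
    P=np.concatenate([np.linspace(a,b,25) for a,b in segs])/1000
    D=[]
    for f in frames:
        g=cv2.resize(f["img"],None,fx=2,fy=2,interpolation=cv2.INTER_CUBIC)
        e=np.max([cv2.Canny(np.ascontiguousarray(g[...,c]),50,120) for c in range(3)],0)
        D.append(cv2.distanceTransform(255-e,cv2.DIST_L2,5)/2)
    def cost(p):
        t=0
        for f,d in zip(frames,D):
            q=np.array([proj(f,to_w(p,l,z0)) for l in P])
            v=cv2.remap(d,((q[:,0]+.5)*2-.5).astype(np.float32)[None],((q[:,1]+.5)*2-.5).astype(np.float32)[None],cv2.INTER_LINEAR,borderValue=5)
            t+=np.minimum(v,bias).mean()
        return t
    best=None
    for d in [(0,0,0),(.003,0,0),(-.003,0,0),(0,.003,0),(0,-.003,0)]:
        p0=np.array(x0)+d
        r=minimize(cost,p0,method="Nelder-Mead",options=dict(initial_simplex=p0+np.array([(0,0,0),(.003,0,0),(0,.003,0),(0,0,.03)]),xatol=1e-4,fatol=1e-4))
        if best is None or r.fun<best.fun: best=r
    return best.x,best.fun
E
python3 - <<'E'
from fit import *
np.set_printoptions(precision=4,suppress=True)
movep([.30,-.25,.30],down(.5)) 
s=grab_frame("side");t=grab_frame("top")
m=lambda *v:np.array(v)/1000
obs=[(s,m(0,0,0),(254.5,225.3)),(s,m(-45,0,12),(238,217.5)),(s,m(118,0,178),(302.5,174.4)),
     (t,m(0,0,0),(231.5,216)),(t,m(-45,0,12),(228,230)),(t,m(118,0,178),(241.7,168))]
st,_=pose_fit(obs,[.5,-.05,-.5],.006); print("stand",st,_.round(1).tolist())
obs=[(t,m(0,67.5,0),(299,180.9)),(t,m(0,-67.5,0),(332.9,163.3)),(s,m(0,67.5,0),(316.5,275)),(s,m(0,-67.5,0),(358.4,316))]
kp,_=pose_fit(obs,[.55,-.3,-.2]); print("keeper",kp,_.round(1).tolist())
BOT=rect(-85,95,-75,75,0)
st2,c=edge_fit([s,t],st,.006,STAND[:4]+LEAF+BOT[1:3]); print(st2,c)
for f in(s,t): print("one",edge_fit([f],st2,.006,STAND[:4]+LEAF))
kp2,c=edge_fit([s,t],kp,0,KEEP); print(kp2,c)
for f in(s,t): print("one",edge_fit([f],kp2,0,KEEP))
np.savez("poses2.npz",st=st2,kp=kp2)
out=[];k=4.
for f,o in((t,np.array([185,150])),(s,np.array([205,160]))):
  for p,q in ((0,0),):
    img=cv2.resize(f["img"][o[1]:o[1]+(110 if f is t else 150),o[0]:o[0]+(110 if f is t else 90),::-1],None,fx=k,fy=k,interpolation=cv2.INTER_CUBIC)
    lines(img,f,st2,.006,STAND+LEAF,(0,255,255),o,k); 
    img=img[:440]; out.append(img)
cv2.imwrite("pics/fit1.png",np.hstack([out[0][:300],out[1][:300]]))
out=[]
for f,o in((t,np.array([290,150])),(s,np.array([300,250]))):
    img=cv2.resize(f["img"][o[1]:o[1]+75,o[0]:o[0]+75,::-1],None,fx=k,fy=k,interpolation=cv2.INTER_CUBIC)
    lines(img,f,kp2,0,KEEP,(255,255,0),o,k); out.append(img)
a=cv2.imread("pics/fit1.png"); b=np.hstack(out); w=max(a.shape[1],b.shape[1])
cv2.imwrite("pics/fit1.png",np.vstack([np.pad(i,((0,0),(0,w-i.shape[1]),(0,0))) for i in(a,b)]))
E
```

```text
stand [ 0.4563 -0.0306 -0.5171] [[0.5, 0.6], [0.5, 2.1], [-0.2, -3.2], [0.3, 1.3], [-2.3, -0.2], [0.5, 0.0]]
keeper [ 0.5699 -0.3155  0.3239] [[-2.4, 0.4], [0.7, 0.6], [0.4, 2.2], [0.3, -0.7]]
[ 0.4608 -0.0291 -0.5624] 0.871026337146759
one (array([ 0.4609, -0.0333, -0.5441]), np.float64(0.3290020823478699))
one (array([ 0.4604, -0.0286, -0.5568]), np.float64(0.3364127278327942))
[ 0.5718 -0.3171  0.3156] 0.30145063996315
one (array([ 0.572 , -0.3173,  0.3139]), np.float64(0.14108814299106598))
one (array([ 0.5715, -0.3168,  0.3152]), np.float64(0.14626996219158173))
```

View pics/fit1.png

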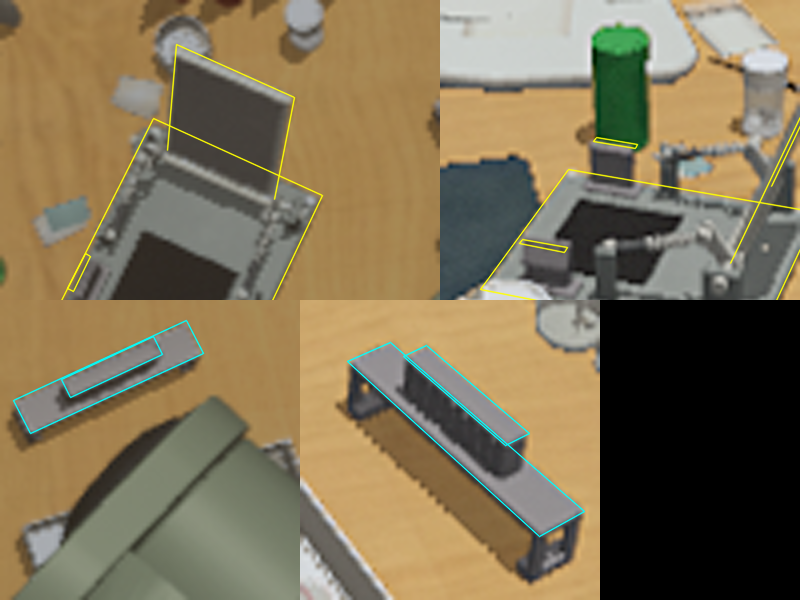

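The jar stands upright in the tray (side px ≈(267,290)), and the keeper wireframe lies exactly on the keeper. The stand outline agrees to ~3 mm. Next I'll push the leaf over.

```bash
python3 - <<'E'
from fit import *
np.set_printoptions(precision=3,suppress=True)
st=np.load("poses2.npz")["st"]
rot=down(st[2]+np.pi/2)
W=lambda x,z,y=0:to_w(st,np.array([x,y,z])/1000,.006)
pts=[]
for th in (0.,.17,.35,.55,.75,.9,1.02,1.12):
    phi=np.radians(20)-th; u=np.array([np.sin(phi),np.cos(phi)]); n=np.array([np.cos(phi),-np.sin(phi)]); h=np.array([70,46])
    if phi>0: c=h+140*u+4*n-np.array([0,20])
    else: c=h+120*u+4*n
    pts.append(W(c[0]+11,c[1]))
grab(20)
a=W(118+11+22,158)
movep([a[0],a[1],.27],rot)
move_l(a,.2)
for p in pts: 
    move_l(p,.12); s=get_state(); print(s["contact_force"],round(s["clock"],2))
sleep(.4); print(get_state()["contact_force"])
p=get_state()["position"]; move_l([p[0],p[1],.28],.25)
movep([.30,-.25,.30],rot); print(get_state()["clock"])
s=grab_frame("side");t=grab_frame("top");save(s,"s3.png");save(t,"t3.png")
a=cv2.resize(s["img"][150:350,190:390,::-1],None,fx=2,fy=2); b=cv2.resize(t["img"][150:280,170:300,::-1],(400,400))
cv2.imwrite("pics/v3.png",np.hstack([a,b]))
E
```

```text
[ 0.184  0.718 -1.193] 16.13
[ 2.947 -3.724  3.057] 16.48
[ 2.207 -2.536  2.929] 16.84
[ 3.224 -1.704  2.442] 17.19
[ 1.232 -0.684  1.425] 17.54
[-0.242 -0.054  0.502] 17.84
[ 0.093 -0.232 -0.497] 18.11
[1.215 0.016 0.336] 18.36
[-0.54  -0.222 -0.422]
20.5333
```

View pics/v3.png

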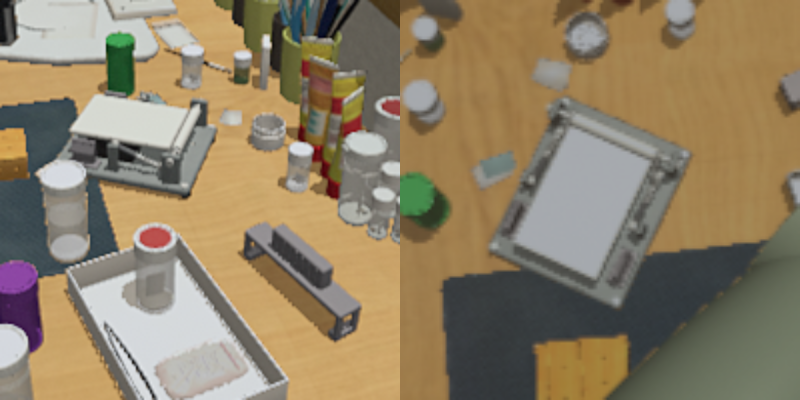

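Leaf is folded flat (white face up in both views, side px ≈(255,208)), jar untouched. I'll refit the stand from its folded outline and pick the keeper.

```bash
python3 - <<'E'
from fit import *
np.set_printoptions(precision=4,suppress=True)
d=np.load("poses2.npz"); st=d["st"]; kp=d["kp"]
s=grab_frame("side");t=grab_frame("top")
FOLD=rect(-70,68,-46,46,50)[0:1]+rect(-70,68,-46,46,50)[2:]   # three clean sides
SEG=STAND[:4]+FOLD+rect(-85,95,-75,75,0)
for fs in([s,t],[s],[t]):
    p,c=edge_fit(fs,st,.006,STAND[:4]+FOLD); print(p,c)
    if len(fs)==2: st3=p
np.savez("poses3.npz",st=st3,kp=kp)
k=5.;out=[]
for f,o in((t,np.array([190,175])),(s,np.array([210,185]))):
    img=cv2.resize(f["img"][o[1]:o[1]+85,o[0]:o[0]+80,::-1],None,fx=k,fy=k,interpolation=cv2.INTER_CUBIC)
    lines(img,f,st3,.006,STAND+FOLD,(0,0,255),o,k); out.append(img)
cv2.imwrite("pics/fit3.png",np.hstack(out))
# pick the keeper
r=down(kp[2]); let_go()
movep([kp[0],kp[1],.16],r); move_l([kp[0],kp[1],.040],.12,until_force=8) and print("contact")
print(get_state()["position"])
grab(60); g=get_state(); print(g["finger_gap"],g["grasp_force"],g["contact_force"])
move_l([kp[0],kp[1],.20],.15); g=get_state(); print(g["finger_gap"],g["contact_force"],g["clock"])
E
```

```text
[ 0.4597 -0.0296 -0.5623] 0.864754319190979
[ 0.4597 -0.0312 -0.5538] 0.563754677772522
[ 0.4598 -0.0286 -0.5611] 0.21156908571720123
[ 0.5725 -0.3176  0.041 ]
0.16917991197302762 63.4901762008667 [0.4013 0.3736 1.1995]
0.1720243470292885 [-0.5215 -0.9755 -0.0808] 25.7167
```

View pics/fit3.png

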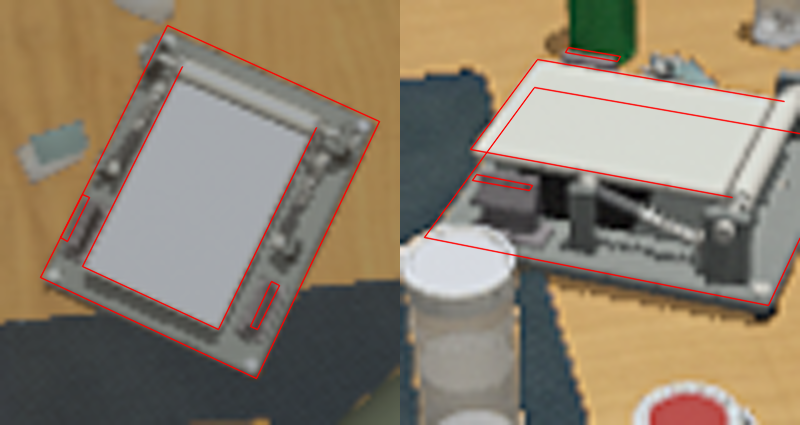

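The wireframe lies on the plate and leaf in both views (plate corners top px ≈(198,231),(242,250)), so the stand is good to ~1–2 mm. I'll carry the keeper above the hooks and check it in the hand.

```bash
python3 - <<'E'
from fit import *
np.set_printoptions(precision=4,suppress=True)
d=np.load("poses3.npz"); st=d["st"]
S=to_w(st,np.array([-.045,0,0]))[:2]; r=down(st[2])
movep([*S,.20],r); move_l([*S,.135],.15)
g=get_state(); print(g["position"],g["finger_gap"],g["clock"],S)
# keeper frame bottom in hand: TCP .041 when on bench
zk=g["position"][2]-.041
s=grab_frame("side");t=grab_frame("top");save(s,"s4.png")
e=np.array([*S,st[2]])
p,c=edge_fit([s],e,zk,KEEP); print("side fit of keeper",p,c,"expected",e)
k=5.;o=np.array([195,130])
img=cv2.resize(s["img"][o[1]:o[1]+115,o[0]:o[0]+120,::-1],None,fx=k,fy=k,interpolation=cv2.INTER_CUBIC)
lines(img,s,e,zk,KEEP,(255,255,0),o,k); lines(img,s,st,.006,STAND,(0,0,255),o,k)
cv2.imwrite("pics/v4.png",img)
E
```

```text
[ 0.4222 -0.006   0.1352] 0.17528123617096952 27.6 [ 0.4216 -0.0056]
side fit of keeper [ 0.4243 -0.0068 -0.6515] 0.506615161895752 expected [ 0.4216 -0.0056 -0.5623]
```

View pics/v4.png

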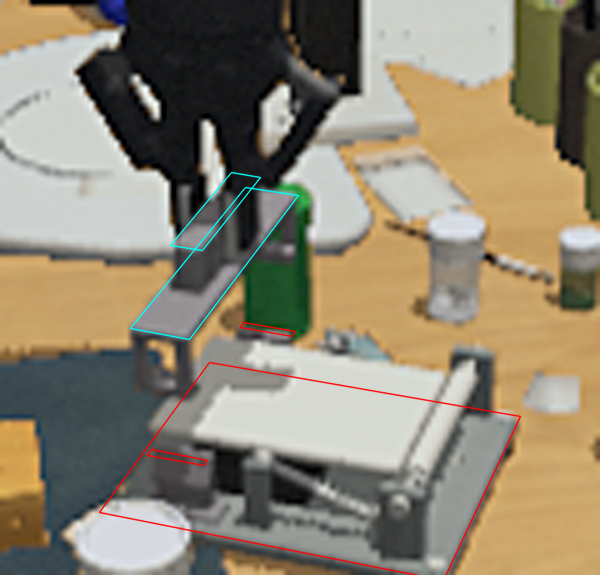

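The keeper in the hand lies exactly on the expected wireframe (bar ends at ≈(227,195) and (250,169)) above the hooks. Now I'll press it down.

```bash
python3 - <<'E'
from fit import *
np.set_printoptions(precision=4,suppress=True)
d=np.load("poses3.npz"); st=d["st"]
S=to_w(st,np.array([-.0445,0,0]))[:2]
move_l([*S,.100],.1)
for z in (.094,.088,.082,.077,.072,.069,.067,.065):
    h=move_l([*S,z],.03,until_force=32); g=get_state(); print(z,h,g["position"],g["contact_force"],g["wrist_torque"],round(g["clock"],1))
    if h: break
E
```

```text
0.094 False [ 0.4221 -0.0058  0.0941] [ 0.0486 -0.3244 -1.0646] [-0.0109 -0.0375  0.013 ] 28.6
0.088 False [ 0.4221 -0.0057  0.0879] [ 1.0504  1.2322 -1.159 ] [ 0.2387 -0.119   0.0113] 28.9
0.082 False [ 0.4229 -0.0057  0.0821] [ 2.6584  1.1304 -0.3076] [ 0.4291 -0.6486 -0.0089] 29.2
0.077 False [ 0.4234 -0.0063  0.0776] [ 1.3839 -0.8602  5.155 ] [ 0.2821 -0.6652 -0.0208] 29.6
0.072 False [ 0.4235 -0.0066  0.0723] [ 5.2853 -1.6053 -0.0662] [-0.328  -1.3051 -0.0664] 29.9
0.069 False [ 0.4231 -0.0048  0.069 ] [ 5.3126  2.9865 -1.0553] [ 0.932  -1.4043 -0.0446] 30.1
0.067 False [ 0.4225 -0.0045  0.0669] [3.4837 4.1925 0.1641] [ 1.0716 -1.2061 -0.1214] 30.4
0.065 False [ 0.4225 -0.0049  0.0656] [ 2.334   3.7164 10.1074] [ 0.5735 -0.3259 -0.0236] 30.6
```

```bash
python3 - <<'E'
from fit import *
np.set_printoptions(precision=4,suppress=True)
d=np.load("poses3.npz"); st=d["st"]
S=to_w(st,np.array([-.0445,0,0]))[:2]
h=move_l([*S,.060],.03,until_force=20); g=get_state(); print(h,g["position"],g["contact_force"],g["finger_gap"])
let_go(); sleep(.2); p=get_state()["position"]; move_l([p[0],p[1],.2],.2); movep([.30,-.25,.30],down(.5))
s=grab_frame("side");t=grab_frame("top"); print(get_state()["clock"])
e=to_w(st,np.array([-.045,0,0])); e[2]=st[2]
p,c=edge_fit([s,t],e,.026,KEEP); print(p,c,"expected",e)
k=5.;out=[]
for f,o in((t,np.array([190,175])),(s,np.array([205,165]))):
    img=cv2.resize(f["img"][o[1]:o[1]+110,o[0]:o[0]+80,::-1],None,fx=k,fy=k,interpolation=cv2.INTER_CUBIC)
    if f is t: lines(img,f,e,.026,KEEP,(0,0,255),o,k)
    out.append(img)
cv2.imwrite("pics/v5.png",np.hstack(out))
E
```

```text
True [ 0.4227 -0.0046  0.0647] [-4.2466  0.6073 17.2024] 0.17389516763209237
34.2
[ 0.4214 -0.0058 -0.5594] 0.8363572359085083 expected [ 0.4216 -0.0056 -0.5623]
```

View pics/v5.png

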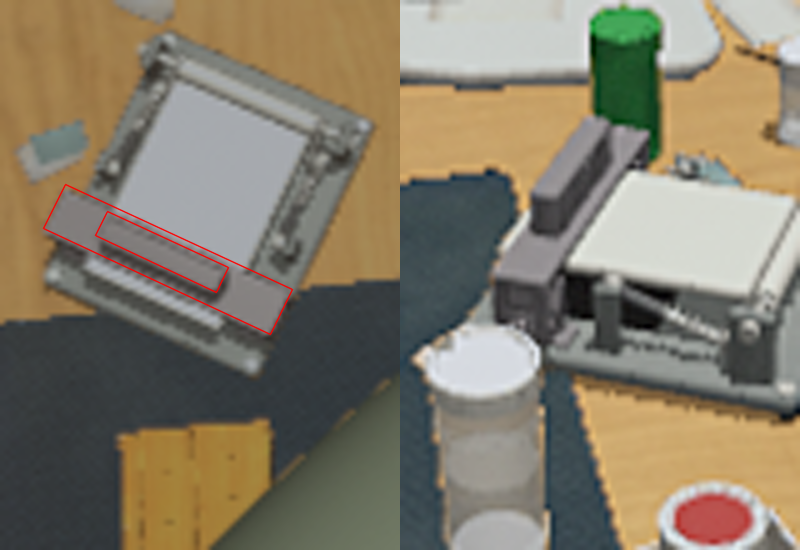

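The keeper lies level across the folded leaf on its home outline (top px ≈(224,226)). To be sure that both ends have clicked, I'll press each end of the rib and compare heights (home is z = 0.090).

```bash
python3 - <<'E'
from fit import *
np.set_printoptions(precision=4,suppress=True)
st=np.load("poses3.npz")["st"]; r=down(st[2]); grab(20)
for y in(.033,-.033):
    P=to_w(st,np.array([-.045,y,0]))[:2]
    movep([*P,.13],r) if y>0 else move_l([*P,.13],.15)
    h=move_l([*P,.098],.1); h=move_l([*P,.084],.02,until_force=22); g=get_state(); print(y,h,g["position"],g["contact_force"])
    move_l([*P,.13],.15)
movep([.30,-.25,.30],down(.5))
s=grab_frame("side");t=grab_frame("top"); print(get_state()["clock"])
i=cv2.resize(s["img"][150:400,190:440,::-1],None,fx=2.4,fy=2.4,interpolation=cv2.INTER_CUBIC); cv2.imwrite("pics/v6.png",i)
E
```

```text
0.033 True [0.4396 0.0223 0.0894] [-2.2442  0.412  10.2794]
-0.033 True [ 0.4044 -0.0336  0.0893] [-2.1723  0.1174 11.6568]
41.5917
```

View pics/v6.png

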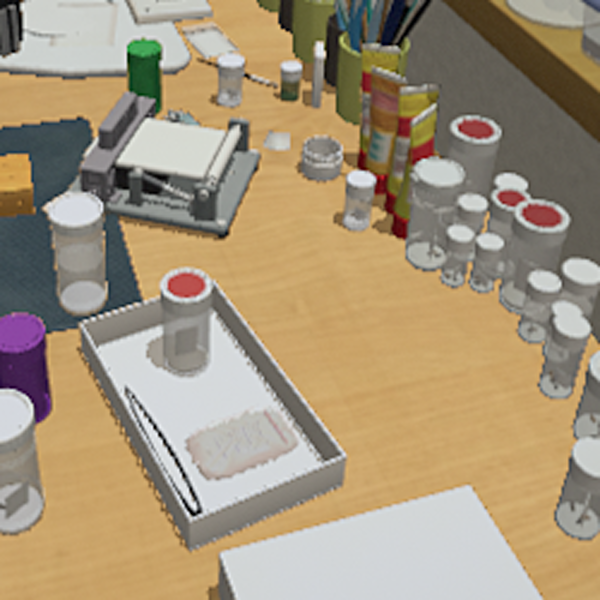

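Both rib ends sit at 0.0894 and 0.0893 m, which is home. The jar stands upright on clear tray floor (side px ≈(267,285)), and nothing else has moved.

```bash
python3 -c "
from cell import *
print(sign_off())"
```

```text
the job is handed in; nothing more can be done
None
```

The job is handed in at about 42 s on the robot clock: the jar stands upright on the tray's clear floor, the leaf is folded flat, and the keeper bar is home, with both rib ends at the home height (about 0.089 m) when pressed.

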